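# Slide dried test plates off the warming block and stack them

### The job

The two long double test plates have dried on the warming block: slide them out over its open front edge so that you can take hold of them, and stack them gently, one flat and square on top of the other, centred on the cradle between its two end lips. Leave the short single plate in its lane, do not drop a plate, and do not disturb the bottles and the timer.

Things in the scene. Friction and masses are not known exactly. Their poses are not given: they have to be found in the camera images.
- warmer_front (a point): Middle of the open front edge of the fixed warming block, at lane-floor height (40 mm above the bench). White box with dark steel top, 211 mm long (x) and 188 mm wide (y), left or right of the middle of the bench. x axis along the lanes to the closed rear, y across, z up; the block reaches from x = 0 to 0.211 in this frame.
- warmer_lane (a point): Centre of the middle lane's floor, 0.1025 m behind the front edge; axes as warmer_front. Three lanes 56 mm wide, centre lines at y = -0.061, 0, +0.061. Rails between and beside them, 5 mm wide, stand 8 mm above the floor (3 mm over a plate's top: no pinching a plate inside a lane). Open at the front, closed by a wall 14 mm above the floor, 0.205 m behind the front edge.
- cradle_top (a point): Centre of the upper face of the fixed grey stacking cradle, 30 mm above the bench; x along its length, z up. Its plinth is 36 mm wide (y), narrower than a plate, so fingers pass it; its foot is 46 mm wide, 6 mm high. End lips at x = -0.0775 and +0.0775 (6 mm thick, 14 mm above the face) leave 155 mm free for the 135 mm plates.
- double_1_mid (a point): Centre (half-way up) of a long off-white double test plate, 135 x 52 x 5 mm, about 22 g; the two doubles are alike and interchangeable. x axis along its length, z up. Starts flat in any one of the block's three lanes, centred across it to 1 mm, front end 3 to 30 mm inside the front edge, at least 40 mm of free lane behind its rear end; a light push slides it.
- double_2_mid (a point): Centre (half-way up) of a long off-white double test plate, 135 x 52 x 5 mm, about 22 g; the two doubles are alike and interchangeable. x axis along its length, z up. Starts flat in any one of the block's three lanes, centred across it to 1 mm, front end 3 to 30 mm inside the front edge, at least 40 mm of free lane behind its rear end; a light push slides it.
- single_mid (a point): Centre (half-way up) of the short single test plate, 67 mm long, 52 mm wide, 5 mm thick; it stays. x axis along its length, z up. Starts flat in any one of the block's three lanes, centred across it to 1 mm.
- wash_mid (a point): Centre of the upright white wash bottle with green cap, 54 mm in diameter, 118 mm tall; bystander between block and cradle.
- reagent_mid (a point): Centre of the upright brown reagent bottle with black cap, 44 mm in diameter, 92 mm tall; bystander near the robot, between block and cradle.
- bench_timer_mid (a point): Centre of the timer lying on its back, 60 x 66 x 19 mm; bystander.
- double_1: The same plate as point double_1_mid; origin at the centre of its underside, 2.5 mm below that point.
- double_2: The same plate as point double_2_mid; origin at the centre of its underside, 2.5 mm below that point.
Things that resemble listed ones, but are neither listed nor needed, are in the scene too. What is shaped like the double_1 but brown is not meant.

How it is judged:
By the outcome, as a careful person would: the job done as asked, in the order asked, and still so for the second after the job is handed in, with the robot touching nothing.
It also fails if it takes over 69 s, if anything falls off the work surface, if the arm or the gripper's body presses on something with over 40 N, if the wrist force passes 120 N, or if a joint passes its speed limit or range.

### The arm

A 7-joint arm with a two-finger parallel gripper is mounted at the origin on a cart in front of the work surface, level with it; the furniture and walls round the work are solid. World frame = base frame: x ahead of the robot, y to its left, z up, the work surface at z = 0. Lengths are in m, angles in degrees, forces in N, time in s.
With the tool pointing down it reaches from about 0.35 to 0.9 m from the base axis. Payload 19.9 kg.
Tool frame: the origin (TCP) lies midway between the tips of the shut fingers; the grasp point (between the pads) lies 19 mm behind it; x points along the fingers, z is the direction in which the jaws open and shut, and the axes are right-handed (so a half turn about x gives the same grasp; the last joint's range is limited). The gripper opens to 85 mm and grips with 20 to 120 N. Pads are 22 mm wide; open, the fingers measure 114 mm over their backs; the gripper's body (76 mm by 85 mm) begins 54 mm behind the grasp point. The pads swing forward as they close: fully open they stand 13 mm farther back than shut.
Start: joints at [74.57, 23.915, -0.59, 92.452, 0.269, 63.638, -3.037], TCP at [0.141, -0.609, 0.231] pointing down, gripper open.
Joint ranges: [-161.28, 161.28], [-22.2, 115.67], [-73.04, 71.86], [3.21, 147.25], [-68.34, 248.33], [10.77, 114.83], [-161.83, 161.83]. Speed limits (degrees/s): [108.29, 108.29, 136.94, 136.94, 172.46, 172.46, 172.46].

### API

Orientations are given as a 3x3 rotation matrix whose columns are the frame's x, y, z axes.
In Python, from workcell import robot gives the robot as it stands.
- The arm moves only by the tool drive_tool, never from a script. Its argument "series" is text: rows parted by semicolons, each of 5 numbers parted by spaces: the opening, from 0 (shut) to 1 (fully open), then the shift along the tool's x, y, z in mm, then the turn about the tool's x in degrees. In form: claw x y z yaw; .... A call has 1 to 20 rows; each row is the pose to reach, as a shift and turn from the pose measured when the call began, along the tool's axes at that moment; what a row does not reach only later rows make up. A row lasts 1/12 s, in which the tool goes at most 41.7 mm and 7.16 degrees, less where a joint would pass 70% of its speed; a pose out of reach is approached as far as the arm can. A call with a gripper value outside its range is refused whole. The fingers move at their own pace and stop on an object; "force" is the grip in N (left out, the last holds). Time passes only in rows, so rows that repeat a pose let the fingers close. It gives the time, the measured TCP pose, the force and the opening at its end, in the units of the state.
- robot.sense(): the state, without advancing time (a new reading comes with each control period).
- robot.read_camera(name): name is "scene" or "top" or "wrist"; returns the picture (384x512x3 uint8, red, green, blue); there is no depth.
- robot.camera_info(name): a dict with "vfov" (degrees; the focal length in pixels is half the picture's height over the tangent of half this angle, whatever the lens; pixels are square), "cx", "cy" (the principal point, pixels), "dist" ([k1, k2, p1, p2, k3] as OpenCV has them; the pictures are not rectified), "R" (3x3) and "t" (3): a world point X has camera coordinates R X + t. Camera axes: x right, y down, z forward; pixel columns grow to the right and rows downward; lengths in m; the calibration is good to about 2 mm. A picture is of the moment at which its call begins: read the wrist's pose just before it. camera_info takes no time and is no camera call; for the wrist camera it gives the pose at the moment of the call.
- robot.finish_job(): hands the job in, once; it reports no verdict.
The state is a dict: "time_s": time; "joints": joint angles; "joint_velocities": joint speeds; "joint_torque": joint torques, N m; "tcp_pos": TCP position; "ee_rot": TCP orientation; "contact_force": force on the tool from outside, world axes, zero at the start; "torque": the same for the moment, N m; "width": finger opening in m.
Only numpy, scipy, OpenCV 4.12 (cv2) and the standard library are available. Lean on these libraries where they do the work, as an engineer would, in place of code of your own. Each camera call takes 0.05 s, during which the arm holds its last target.

## Working session

There is one attempt and no reset: what is moved stays moved. The work goes in short steps, Python scripts to look and compute and a tool call to move; the robot and the scene stay as the last step left them, time stands still between calls to the robot, and variables do not carry over. Pictures are saved under pics/ and viewed, and the job is handed in when it is done.

Besides the shell and the picture viewer there is one more tool, called after ">>>" as name(argument=value, ...), one argument or row to a line, values as JSON. drive_tool: Moves the arm, as the interface text tells. Its arguments: {"type":"object","properties":{"series":{"type":"string"},"force":{"type":"number"}},"required":["series"]}

```bash
ls; mkdir -p pics; python3 - <<'E'
from workcell import robot
import cv2,numpy as np
s=robot.sense()
for k in s: print(k,np.round(s[k],4).tolist())
for n in ["scene","top","wrist"]:
    i=robot.camera_info(n); print(n,{k:np.round(v,4).tolist() for k,v in i.items()})
    cv2.imwrite(f"pics/{n}0.png",cv2.cvtColor(robot.read_camera(n),cv2.COLOR_RGB2BGR))
E
```

```text
pics
time_s 0.0
joints [74.5699, 23.9491, -0.5889, 92.4868, 0.2681, 63.6409, -3.0361]
joint_velocities [-0.0067, -0.0492, -0.0329, 0.0329, 0.0211, -0.1301, -0.0041]
joint_torque [-0.0004, -86.4453, 0.6789, -43.4901, 0.019, 0.0072, -0.0]
tcp_pos [0.141, -0.6085, 0.2306]
ee_rot [[-0.0004, 0.9742, 0.2258], [0.0013, 0.2258, -0.9742], [-1.0, -0.0001, -0.0013]]
contact_force [-0.1015, -0.25, -0.2645]
torque [0.0784, -0.0191, -0.0087]
width 0.0852
scene {'vfov': 49.9553, 'cx': 257.5643, 'cy': 201.0813, 'dist': [-0.1223, 0.0, 0.0, 0.0, 0.0], 'R': [[-0.8152, -0.5792, -0.0014], [-0.3735, 0.5276, -0.763], [0.4427, -0.6214, -0.6464]], 't': [0.4108, 0.2437, 0.7337]}
top {'vfov': 51.3086, 'cx': 252.508, 'cy': 191.5236, 'dist': [-0.063, 0.0, 0.0, 0.0, 0.0], 'R': [[0.0183, -0.9997, 0.015], [-0.9892, -0.0203, -0.1451], [0.1454, -0.0122, -0.9893]], 't': [-0.0288, 0.5182, 1.0492]}
wrist {'vfov': 61.9108, 'cx': 255.2025, 'cy': 194.5166, 'dist': [-0.0153, 0.0, 0.0, 0.0, 0.0], 'R': [[0.2254, -0.9743, -0.0027], [-0.9394, -0.2181, 0.2646], [-0.2584, -0.0571, -0.9644]], 't': [-0.6235, -0.0341, 0.379]}
```

View pics/scene0.png

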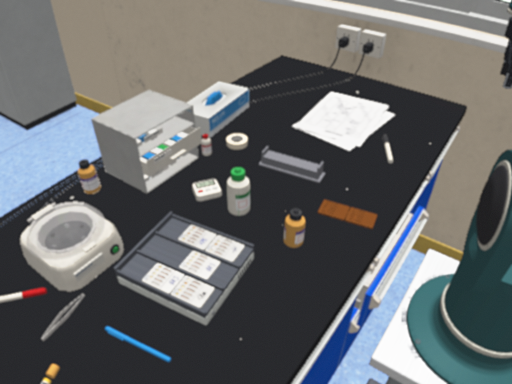

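View pics/top0.png

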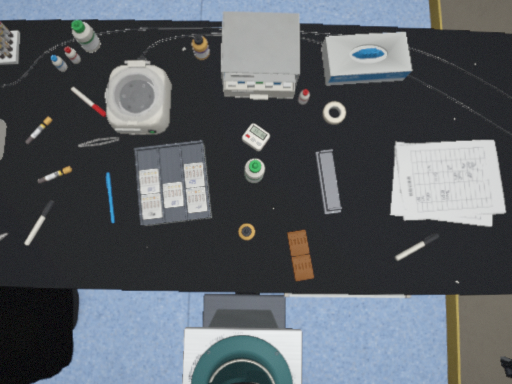

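View pics/wrist0.png

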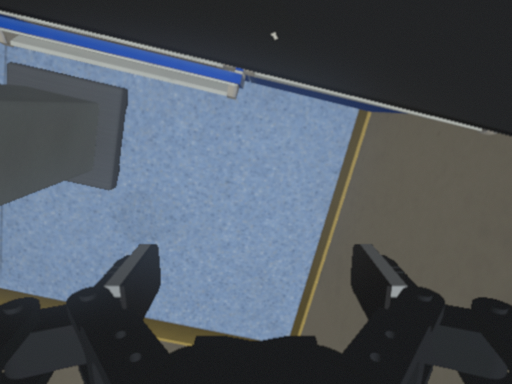

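The front edge faces the robot. The candidates in the top view are:
- **Left lane (151,193):** off-white long plate.
- **Right lane (196,188):** off-white long plate.
- **Middle lane (173,195):** short single plate, which stays.
- **On the bench (300,255):** brown plate, a decoy.

I'll check these in a close crop.

```bash
cat > h.py <<'E'
import cv2,numpy as np
from workcell import robot
def K(i):
    f=192/np.tan(np.radians(i['vfov']/2)); return np.array([[f,0,i['cx']],[0,f,i['cy']],[0,0,1]])
def cast(i,px,z):
    px=np.asarray(px,float).reshape(-1,1,2)
    u=cv2.undistortPoints(px,K(i),np.array(i['dist'],float)).reshape(-1,2)
    R=np.array(i['R']);t=np.array(i['t']);C=-R.T@t
    d=np.c_[u,np.ones(len(u))]@R
    return C+d*((z-C[2])/d[:,2])[:,None]
def proj(i,X):
    R=np.array(i['R']);t=np.array(i['t'])
    return cv2.projectPoints(np.asarray(X,float).reshape(-1,3),cv2.Rodrigues(R)[0],t,K(i),np.array(i['dist'],float))[0].reshape(-1,2)
def shot(n,f):
    i=robot.camera_info(n);im=cv2.cvtColor(robot.read_camera(n),cv2.COLOR_RGB2BGR)
    cv2.imwrite('pics/'+f,im);return i,im
E
python3 - <<'E'
import cv2
a=cv2.imread('pics/top0.png')
cv2.imwrite('pics/topc.png',cv2.resize(a[130:240,125:225],None,fx=5.4,fy=5.4,interpolation=cv2.INTER_CUBIC))
cv2.imwrite('pics/topd.png',cv2.resize(a[110:290,230:355],None,fx=3.3,fy=3.3,interpolation=cv2.INTER_CUBIC))
E
```

```text
(no output)
```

View pics/topc.png

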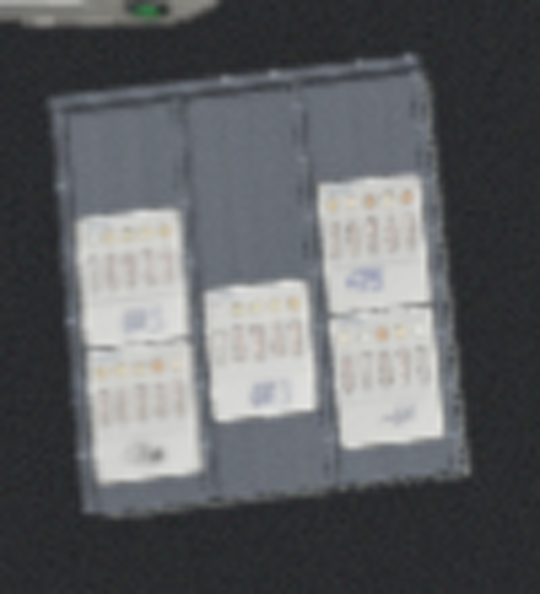

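View pics/topd.png

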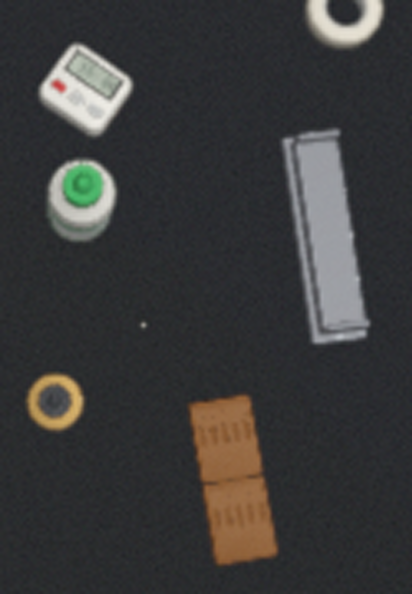

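```bash
python3 - <<'E'
from h import *
i=robot.camera_info('top')
print('cam',-np.array(i['R']).T@np.array(i['t']))
a=cv2.imread('pics/top0.png')
f=lambda p:np.array(p)/5.4+[125,130]-0.4
print('front corners z.048',cast(i,f([[85,515],[468,473]]),.048).round(4).tolist())
print('rear z.054',cast(i,f([[50,100],[415,58]]),.054).round(4).tolist())
for m,z,nm in [((a.min(2)>140),.045,'plates')]:
    m=m.astype(np.uint8)*255
    m=cv2.morphologyEx(m,cv2.MORPH_CLOSE,np.ones((5,3)))
    m[:, :130]=0;m[:,220:]=0;m[:160]=0
    for c in cv2.findContours(m,0,1)[0]:
        if cv2.contourArea(c)<200: continue
        r=cv2.minAreaRect(c); X=cast(i,cv2.boxPoints(r),z)
        print(r,X.mean(0).round(4),X[:,:2].round(4).tolist())
g=lambda p:np.array(p)/3.3+[230,110]-0.35
# cradle top face corners
P=cast(i,g([[296,139],[337,134],[367,322],[322,330]]),.030)
print('cradle z.03',P.round(4).tolist(),P.mean(0))
P=cast(i,g([[296,137],[338,130],[368,322],[323,330]]),.044)
print('cradle z.044',P.round(4).tolist(),P.mean(0))
print('wash',cast(i,g([[82,184]]),.118),'reag',cast(i,g([[55,402]]),.092),'timer',cast(i,g([[86,89]]),.019))
print('brown',cast(i,g([[190,404],[250,396],[277,555],[216,564]]),.005))
E
```

```text
cam [ 0.36057619 -0.0054883   1.11362039]
front corners z.048 [[0.4209, 0.2786, 0.048], [0.4457, 0.0901, 0.048]]
rear z.054 [[0.6293, 0.3073, 0.054], [0.6547, 0.1235, 0.054]]
((174.5, 337.0), (92.0, 89.0), 90.0) [0.1341 0.1765 0.045 ] [[0.2476, 0.2975], [0.253, 0.0641], [0.0208, 0.058], [0.0149, 0.2864]]
((161.3413848876953, 192.59657287597656), (49.910335540771484, 42.436241149902344), 85.2363510131836) [0.5102 0.2277 0.045 ] [[0.5719, 0.2944], [0.584, 0.1792], [0.4485, 0.162], [0.4366, 0.2751]]
((194.96534729003906, 187.15347290039062), (49.25434112548828, 19.40322494506836), 84.2894058227539) [0.527  0.1373 0.045 ] [[0.5907, 0.1728], [0.5971, 0.1203], [0.4632, 0.1022], [0.4569, 0.1538]]
cradle z.03 [[0.6359, -0.2035, 0.03], [0.6411, -0.2386, 0.03], [0.4813, -0.2619, 0.03], [0.4739, -0.2241, 0.03]] [ 0.55803891 -0.23203249  0.03      ]
cradle z.044 [[0.6341, -0.201, 0.044], [0.641, -0.2365, 0.044], [0.4797, -0.2594, 0.044], [0.4724, -0.2221, 0.044]] [ 0.55679179 -0.22974472  0.044     ]
wash [[ 0.57408019 -0.02157335  0.118     ]] reag [[ 0.40756161 -0.00418032  0.092     ]] timer [[ 0.67853471 -0.02514203  0.019     ]]
brown [[ 0.41199266 -0.11732935  0.005     ]
 [ 0.41959002 -0.16785467  0.005     ]
 [ 0.28836182 -0.19055252  0.005     ]
 [ 0.28032637 -0.13986997  0.005     ]]
```

In the crop, both doubles are two-segment off-white plates in the outer lanes. The single is in the middle, and the cradle is near world (0.557,-0.231). Next I'll move above the block for a wrist view.

>>> drive_tool(
  series="0.62 0 20 -25 0; 0.62 0 561 -700 5; 0.62 0 561 -700 5; 0.62 0 561 -700 5; 0.62 0 561 -700 5; 0.62 0 561 -700 5; 0.62 0 561 -700 5; 0.62 0 561 -700 5; 0.62 0 561 -700 5; 0.62 0 561 -700 5; 0.62 0 561 -700 5; 0.62 0 561 -700 5; 0.62 0 561 -700 5; 0.62 0 561 -700 5; 0.62 0 561 -700 5; 0.62 0 561 -700 5; 0.62 0 561 -700 5; 0.62 0 561 -700 5; 0.62 0 561 -700 5; 0.62 0 561 -700 5",
)

```text
time_s: 1.82
tcp_pos: [0.4982, 0.1357, 0.2313]
ee_rot: [[-0.0, 0.99, 0.139], [0.001, 0.139, -0.99], [-1.0, 0.0, -0.001]]
contact_force: [0.9, -1.3, 0.6]
width: 0.0534
```

>>> drive_tool(
  series="0.62 0 20 -30 0; 0.62 0 40 -58 0; 0.62 0 40 -58 0; 0.62 0 40 -58 0; 0.62 0 40 -58 0",
)

```text
time_s: 2.23
tcp_pos: [0.5294, 0.1983, 0.2309]
ee_rot: [[-0.001, 0.99, 0.14], [0.0, 0.14, -0.99], [-1.0, -0.001, -0.0]]
contact_force: [0.1, -1.0, -1.0]
width: 0.0532
```

```bash
python3 - <<'E'
from h import *
import json
s=robot.sense();print(s['time_s'],s['tcp_pos'],s['width'],s['ee_rot'])
i,im=shot('wrist','w1.png')
json.dump({k:np.array(v).tolist() for k,v in i.items()},open('w1.json','w'))
json.dump({k:np.array(v).tolist() for k,v in s.items()},open('s1.json','w'))
cv2.imwrite('pics/w1b.png',cv2.resize(im,(800,600),interpolation=cv2.INTER_CUBIC))
E
```

```text
2.2333 [0.52943155 0.19828244 0.23094976] 0.05317725795262733 [[-9.65544457e-04  9.90216302e-01  1.39537601e-01]
 [ 3.62024977e-04  1.39538003e-01 -9.90216650e-01]
 [-9.99999468e-01 -9.05582101e-04 -4.93213179e-04]]
```

View pics/w1b.png

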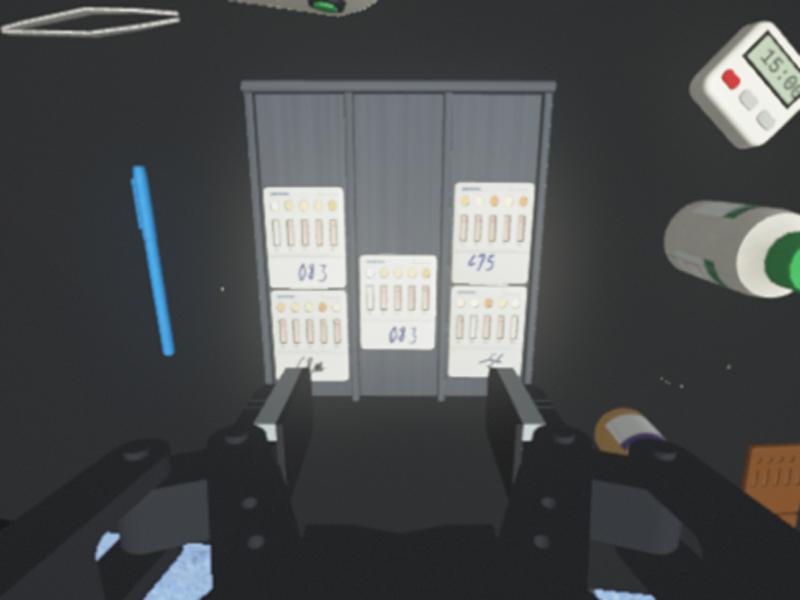

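```bash
python3 - <<'E'
from h import *
import json
i=json.load(open('w1.json'));s=json.load(open('s1.json'))
c=lambda p:(np.array(p,float)+.5)*.64-.5
def sh(n,p,z): 
    X=cast(i,c(p),z);print(n,X[:,:2].round(4).tolist(),'mid',X[:,:2].mean(0).round(4));return X[:,:2]
ang=lambda a,b:np.degrees(np.arctan2((b-a)[1],(b-a)[0]))
W=sh('wall',[[242,83],[555,83]],.054)
print('W len',np.linalg.norm(W[0]-W[1]),ang(W[1],W[0])-90)
F=sh('railfront',[[356,400],[441,400]],.048);print(ang(F[1],F[0])-90)
L=sh('L',[[264,188],[343,187],[349,380],[274,381]],.045)
R=sh('R',[[455,183],[534,184],[522,378],[448,376]],.045)
S=sh('S',[[360,255],[437,255],[435,349],[362,349]],.045)
for q in(L,R,S):
    f=(q[2]+q[3])/2;r=(q[0]+q[1])/2;print('front',f.round(4),'rear',r.round(4),np.linalg.norm(r-f),ang(f,r))
print('ax',ang(F.mean(0),W.mean(0)),np.linalg.norm(F.mean(0)-W.mean(0)))
# tips
Rc=np.array(i['R']);C=-Rc.T@np.array(i['t']);E=np.array(s['ee_rot'])
u=cv2.undistortPoints(c([[310,370],[490,370]]).reshape(-1,1,2),K(i),np.array(i['dist'])).reshape(-1,2)
d=np.c_[u,np.ones(2)]@Rc@E; Ct=E.T@(C-s['tcp_pos']);print('cam in tool',Ct)
for k in range(2):
    zt=np.sign(d[k,2])*s['width']/2; print(Ct+d[k]*(zt-Ct[2])/d[k,2])
E
```

```text
wall [[0.6305, 0.3073], [0.6562, 0.1238]] mid [0.6433 0.2156]
W len 0.18533921080458293 7.974416119418805
railfront [[0.4328, 0.2166], [0.4413, 0.1567]] mid [0.4371 0.1866]
8.053364008297436
L [[0.5708, 0.2924], [0.5784, 0.2423], [0.4461, 0.2234], [0.4378, 0.2762]] mid [0.5083 0.2586]
R [[0.5908, 0.1718], [0.5973, 0.1217], [0.4648, 0.102], [0.459, 0.1543]] mid [0.528  0.1374]
S [[0.5363, 0.2263], [0.5434, 0.1758], [0.4778, 0.1666], [0.4707, 0.2171]] mid [0.507  0.1964]
front [0.442  0.2498] rear [0.5746 0.2673] 0.13378110551725278 7.5352592152062865
front [0.4619 0.1282] rear [0.5941 0.1467] 0.13347449209428355 7.993844025572727
front [0.4742 0.1918] rear [0.5398 0.201 ] 0.06622031177729923 7.977130289137774
ax 7.986450794092939 0.20826197421970943
cam in tool [-0.1421262   0.0670549  -0.00026605]
[-0.00611668  0.00975131 -0.02658863]
[-0.00365238  0.00872327  0.02658863]
```

The view gives a block yaw of 8.0° and shows the front edge, both doubles' rear ends and the finger tips. At 53 mm opening the tips stand about 5 mm behind the TCP. Now I'll shut the fingers and go down behind the right double.

>>> drive_tool(
  series="0 0 30 24 0; 0 0 60 48 0; 0 0 77 60 0; 0 0 77 60 0; 0 30 77 60 0; 0 65 77 60 0; 0 100 77 60 0; 0 135 77 60 0; 0 160 77 60 0; 0 175 77 60 0; 0 182 77 60 0; 0 186 77 60 0; 0 188 77 60 0; 0 188.5 77 60 0",
)

```text
time_s: 3.45
tcp_pos: [0.6146, 0.149, 0.0438]
ee_rot: [[0.001, 0.99, 0.138], [0.0, 0.138, -0.99], [-1.0, 0.001, -0.0]]
contact_force: [0.2, 0.7, 0.2]
width: 0.0001
```

```bash
python3 - <<'E'
from h import *
s=robot.sense();print(s['time_s'],s['tcp_pos'],s['width'],s['contact_force'])
i,im=shot('wrist','w2.png')
cv2.imwrite('pics/w2b.png',cv2.resize(im,(800,600),interpolation=cv2.INTER_CUBIC))
E
```

```text
3.45 [0.61463749 0.14903169 0.04377395] 5.2276419713421765e-05 [0.19906478 0.73857866 0.19245073]
```

View pics/w2b.png

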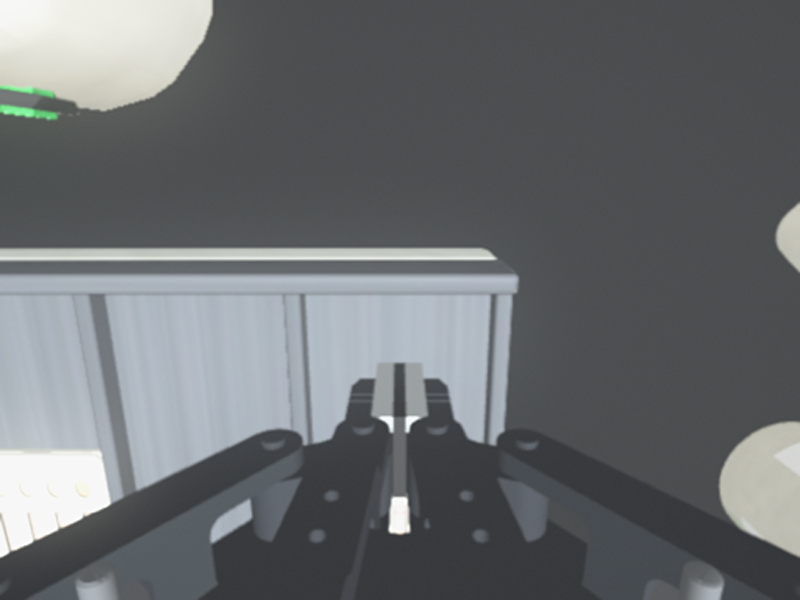

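The shut fingers are in the right lane behind the plate, centred at column 400 between rails at 300 and 495, with no contact force. Now I'll push the plate out.

>>> drive_tool(
  series="0 1.5 0 0 0; 0 1.5 -3 0 0; 0 1.5 -7 0 0; 0 1.5 -11 0 0; 0 1.5 -16 0 0; 0 1.5 -21 0 0; 0 1.5 -27 0 0; 0 1.5 -33 0 0; 0 1.5 -39 0 0; 0 1.5 -45 0 0; 0 1.5 -51 0 0; 0 1.5 -57 0 0; 0 1.5 -63 0 0; 0 1.5 -69 0 0; 0 1.5 -74 0 0; 0 1.5 -78 0 0; 0 1.5 -81 0 0; 0 1.5 -82 0 0; 0 1.5 -82 0 0; 0 1.5 -82 0 0",
)

```text
time_s: 5.17
tcp_pos: [0.5331, 0.1376, 0.0419]
ee_rot: [[0.0, 0.99, 0.138], [0.0, 0.138, -0.99], [-1.0, 0.0, -0.0]]
contact_force: [0.1, -0.3, 0.4]
width: 0.0004
```

```bash
python3 - <<'E'
from h import *
s=robot.sense();print(s['time_s'],s['tcp_pos'],s['width'],s['contact_force'])
i,im=shot('top','t2.png')
cv2.imwrite('pics/t2b.png',cv2.resize(im[130:250,125:265],None,fx=5,fy=5,interpolation=cv2.INTER_CUBIC))
E
```

```text
5.1667 [0.53311499 0.13755176 0.04192746] 0.0003666730889460628 [ 0.14317392 -0.34249504  0.42425341]
```

View pics/t2b.png

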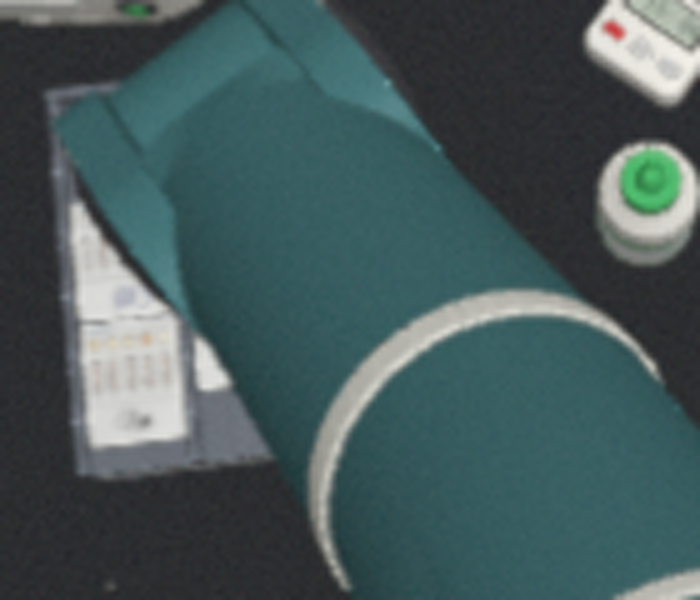

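>>> drive_tool(
  series="0 0 3 0 0; 0 -15 5 0 0; 0 -35 20 -20 0; 0 -35 40 -50 0; 0 -35 60 -85 0; 0 -35 80 -115 0; 0 -35 80 -122.5 0; 0 -35 80 -122.5 0; 0 -35 80 -122.5 0; 0 -15 80 -122.5 0; 0 -5 80 -122.5 0; 0 -1 80 -122.5 0; 0 0 80 -122.5 0; 0 0 80 -122.5 0",
)

```text
time_s: 6.38
tcp_pos: [0.5954, 0.2694, 0.042]
ee_rot: [[-0.0, 0.99, 0.138], [-0.0, 0.138, -0.99], [-1.0, -0.0, 0.0]]
contact_force: [-0.4, -0.4, 0.6]
width: 0.0
```

```bash
python3 - <<'E'
from h import *
s=robot.sense();print(s['time_s'],s['tcp_pos'],s['width'],s['contact_force'])
i,im=shot('wrist','w3.png')
cv2.imwrite('pics/w3b.png',im)
E
```

```text
6.3833 [0.59540245 0.26943866 0.04195179] 1.4493998829073757e-05 [-0.42072628 -0.42043791  0.61713197]
```

View pics/w3b.png

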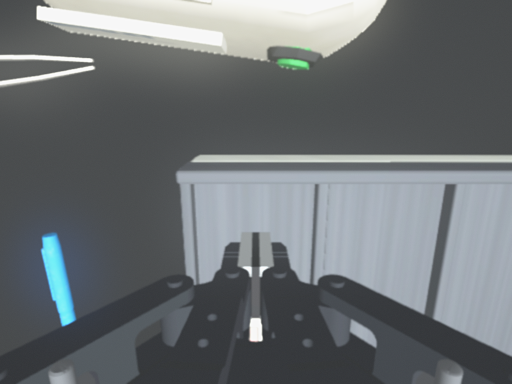

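The fingers are in the left lane at column 255, between rails at 195 and 315, with no contact force. I'll push this plate out as well.

>>> drive_tool(
  series="0 0 -2 0 0; 0 0 -6 0 0; 0 0 -10 0 0; 0 0 -15 0 0; 0 0 -20 0 0; 0 0 -26 0 0; 0 0 -32 0 0; 0 0 -38 0 0; 0 0 -44 0 0; 0 0 -50 0 0; 0 0 -56 0 0; 0 0 -62 0 0; 0 0 -68 0 0; 0 0 -73 0 0; 0 0 -77 0 0; 0 0 -79 0 0; 0 0 -80 0 0; 0 0 -80 0 0; 0 0 -80 0 0",
)

```text
time_s: 8.02
tcp_pos: [0.5163, 0.2587, 0.0423]
ee_rot: [[0.0, 0.99, 0.138], [0.0, 0.138, -0.99], [-1.0, 0.0, -0.0]]
contact_force: [0.2, 0.2, 5.1]
width: -0.0001
```

>>> drive_tool(
  series="0 0 3 0 0; 0 -20 5 0 0; 0 -55 -5 10 0; 0 -90 -20 25 0; 0 -125 -35 40 0; 0 -160 -50 55 0; 0 -190 -60 61 0; 0 -190 -60 61 0; 0 -190 -60 61 0; 0 -190 -60 61 0",
)

```text
time_s: 8.85
tcp_pos: [0.4653, 0.1897, 0.2318]
ee_rot: [[-0.0, 0.991, 0.137], [-0.0, 0.137, -0.991], [-1.0, -0.0, 0.0]]
contact_force: [-0.2, -0.5, -0.0]
width: -0.0001
```

```bash
python3 - <<'E'
from h import *
import json
s=robot.sense();print(s['time_s'],s['tcp_pos'],s['width'],s['contact_force'])
i,im=shot('wrist','w4.png')
json.dump({k:np.array(v).tolist() for k,v in i.items()},open('w4.json','w'))
json.dump({k:np.array(v).tolist() for k,v in s.items()},open('s4.json','w'))
cv2.imwrite('pics/w4b.png',cv2.resize(im,(800,600),interpolation=cv2.INTER_CUBIC))
E
```

```text
8.85 [0.46527037 0.18968284 0.23176964] -0.00011491437985204933 [-0.21879176 -0.53136691 -0.01623481]
```

View pics/w4b.png

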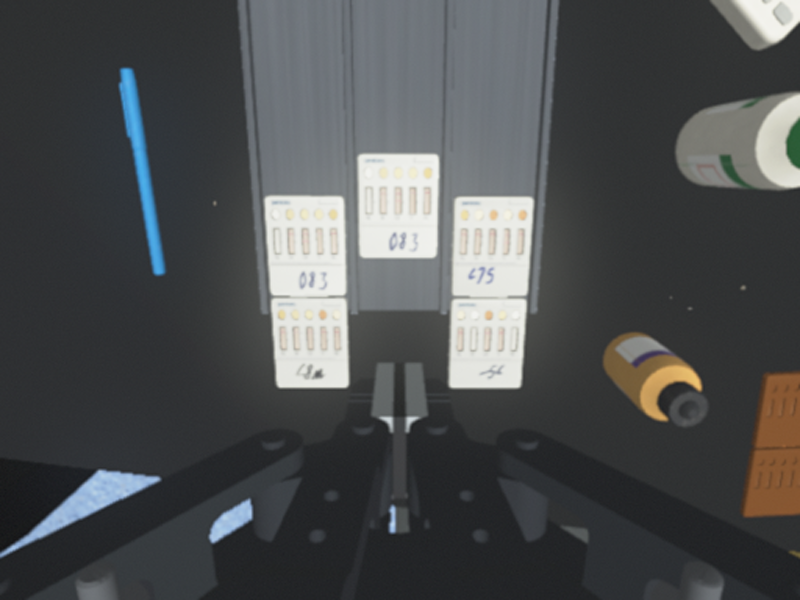

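Both doubles now hang over the front edge: front ends at row 387, edge at row 313, and the single hasn't moved. Next I'll measure them.

```bash
cat >> h.py <<'E'
c=lambda p:(np.array(p,float)+.5)*.64-.5
ang=lambda a,b:np.degrees(np.arctan2((b-a)[1],(b-a)[0]))
def totool(s,X):
    return (np.asarray(X)-np.array(s['tcp_pos'])[:3])@np.array(s['ee_rot'])*1000
E
python3 - <<'E'
from h import *
import json
i=json.load(open('w4.json'));s=json.load(open('s4.json'))
F=cast(i,c([[267,313],[350,312],[441,312],[533,313]]),.048);print('edge tool',totool(s,F).round(1).tolist(),F[:,:2].mean(0))
for n,p in dict(L=[[266,197],[344,197],[349,387],[277,388]],R=[[456,197],[533,198],[522,387],[449,387]]).items():
    X=cast(i,c(p),.045); T=totool(s,X); print(n,T.round(1).tolist(),'cen',T.mean(0).round(1),X.mean(0).round(4),'yaw',ang((X[2]+X[3])/2,(X[0]+X[1])/2))
print(np.degrees(np.arctan2(s['ee_rot'][1][1],s['ee_rot'][0][1])))
for q in('brown',):pass
X=cast(i,c([[655,370],[690,405]]),.0);print(X)
E
```

```text
edge tool [[183.8, -28.6, -90.6], [183.8, -27.9, -34.1], [183.8, -27.9, 27.6], [183.8, -28.6, 90.2]] [0.4370106  0.18748635]
L [[186.7, 48.6, -86.7], [186.7, 48.5, -36.3], [186.8, -84.6, -36.6], [186.8, -85.4, -88.3]] cen [186.8 -18.2 -62. ] [0.4386 0.2485 0.045 ] yaw 7.481736761104184
R [[186.8, 48.4, 35.9], [186.8, 47.9, 85.6], [186.8, -84.6, 87.1], [186.8, -84.6, 34.8]] cen [186.8 -18.2  60.9] [0.4555 0.1269 0.045 ] yaw 7.986492680516017
7.9018056093858515
[[ 0.40368096 -0.02654385  0.        ]
 [ 0.37741021 -0.06392076  0.        ]]
```

>>> drive_tool(
  series="0.75 0 -20 25 0; 0.75 0 -40 50 0; 0.75 10 -50 61 0; 0.75 40 -50 61 0; 0.75 75 -50 61 0; 0.75 110 -50 61 0; 0.75 145 -50 61 0; 0.75 170 -50 61 0; 0.75 185 -50 61 0; 0.75 193 -50 61 0; 0.75 198 -50 61 0; 0.75 200 -50 61 0; 0.75 200 -50 61 0; 0.75 200 -50 61 0",
  force=30,
)

```text
time_s: 10.07
tcp_pos: [0.4241, 0.1226, 0.032]
ee_rot: [[-0.0, 0.99, 0.138], [0.0, 0.138, -0.99], [-1.0, -0.0, -0.0]]
contact_force: [-0.1, -0.2, 0.2]
width: 0.064
```

```bash
python3 - <<'E'
from h import *
s=robot.sense();print(s['time_s'],s['tcp_pos'],s['width'],s['contact_force'])
i,im=shot('wrist','w5.png')
cv2.imwrite('pics/w5b.png',cv2.resize(im,(800,600),interpolation=cv2.INTER_CUBIC))
E
```

```text
10.0667 [0.42411226 0.12262223 0.03197732] 0.06403177310666164 [-0.13746601 -0.19272042  0.19653803]
```

View pics/w5b.png

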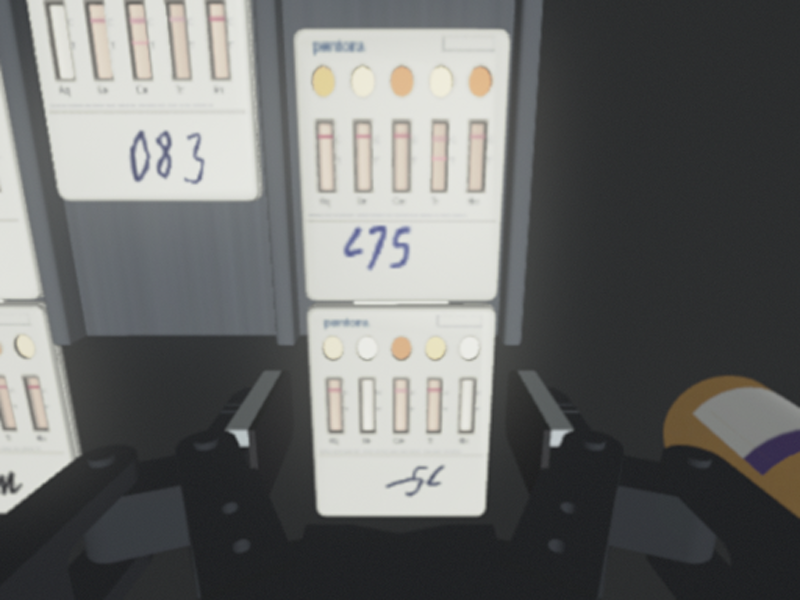

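The plate (columns 308–494) is centred between the fingers (280–518). I'll close and lift.

>>> drive_tool(
  series="0.55 0 0 0 0; 0.4 0 0 0 0; 0.4 0 0 0 0; 0.4 0 0 0 0; 0.4 0 0 0 0; 0.4 0 0 0 0; 0.4 -1 0 0 0; 0.4 -3 0 0 0; 0.4 -6 0 0 0; 0.4 -10 0 0 0; 0.4 -16 0 0 0; 0.4 -25 0 0 0; 0.4 -36 0 0 0; 0.4 -50 0 0 0; 0.4 -65 0 0 0; 0.4 -75 0 0 0; 0.4 -80 0 0 0; 0.4 -80 0 0 0",
  force=30,
)

```text
time_s: 11.62
tcp_pos: [0.4248, 0.1225, 0.1133]
ee_rot: [[0.002, 0.991, 0.137], [0.0, 0.137, -0.991], [-1.0, 0.002, 0.0]]
contact_force: [0.3, 0.1, -0.1]
width: 0.0509
```

```bash
python3 - <<'E'
from h import *
import json
s=robot.sense();print(s['time_s'],s['tcp_pos'],s['width'],s['contact_force'])
i,im=shot('wrist','w6.png')
json.dump({k:np.array(v).tolist() for k,v in i.items()},open('w6.json','w'))
json.dump({k:np.array(v).tolist() for k,v in s.items()},open('s6.json','w'))
cv2.imwrite('pics/w6b.png',cv2.resize(im,(800,600),interpolation=cv2.INTER_CUBIC))
E
```

```text
11.6167 [0.42481968 0.12254192 0.11326425] 0.05093260727459245 [ 0.33969183  0.0604066  -0.05882935]
```

View pics/w6b.png

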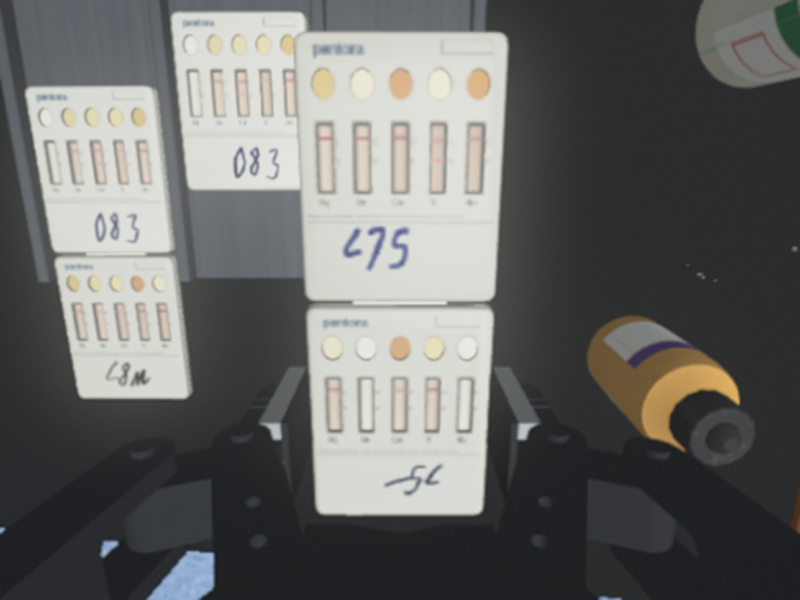

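The plate is held level and centred. I'll lift it higher and carry it to a spot left of the cradle to measure the cradle.

>>> drive_tool(
  series="0.4 -10 0 0 0; 0.4 -30 0 0 0; 0.4 -55 0 5 0; 0.4 -75 5 20 0; 0.4 -87 10 45 0; 0.4 -87 15 72 0; 0.4 -87 20 100 0; 0.4 -87 25 128 0; 0.4 -87 30 156 0; 0.4 -87 35 184 0; 0.4 -87 40 210 0; 0.4 -87 45 232 0; 0.4 -87 47 244 0; 0.4 -87 47 248 0; 0.4 -87 47 248 0; 0.4 -87 47 248 0; 0.4 -87 47 248 0",
)

```text
time_s: 13.08
tcp_pos: [0.5048, -0.1153, 0.1997]
ee_rot: [[0.001, 0.99, 0.139], [0.0, 0.139, -0.99], [-1.0, 0.001, -0.0]]
contact_force: [0.1, 0.6, -0.1]
width: 0.0511
```

```bash
python3 - <<'E'
from h import *
import json
s=robot.sense();print(s['time_s'],s['tcp_pos'],s['width'],s['contact_force'])
i,im=shot('wrist','w7.png')
json.dump({k:np.array(v).tolist() for k,v in i.items()},open('w7.json','w'))
json.dump({k:np.array(v).tolist() for k,v in s.items()},open('s7.json','w'))
cv2.imwrite('pics/w7b.png',cv2.resize(im,(800,600),interpolation=cv2.INTER_CUBIC))
E
```

```text
13.0833 [ 0.50479403 -0.11534125  0.19965387] 0.05109271169754057 [ 0.11190276  0.58490319 -0.12346665]
```

View pics/w7b.png

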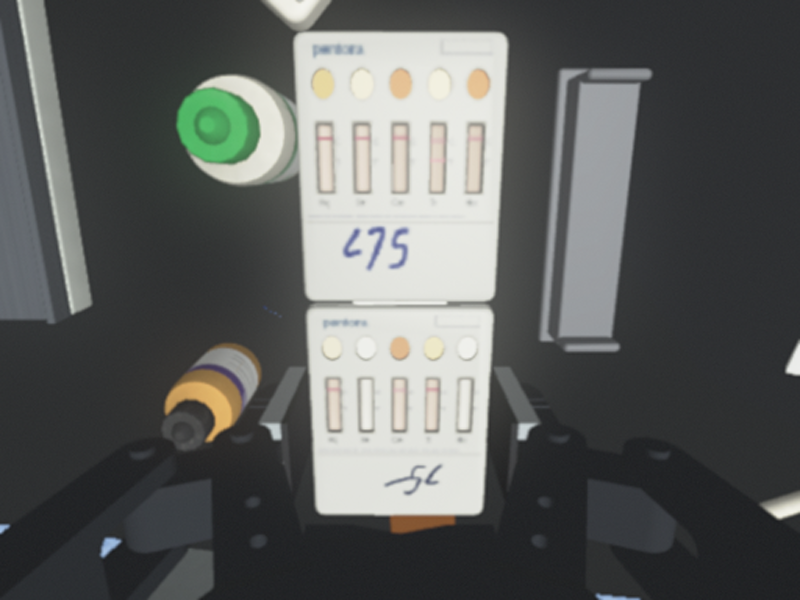

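```bash
python3 - <<'E'
import cv2
a=cv2.imread('pics/w7.png')
cv2.imwrite('pics/w7c.png',cv2.resize(a[35:235,330:430],None,fx=3,fy=3,interpolation=cv2.INTER_CUBIC))
E
```

View pics/w7c.png

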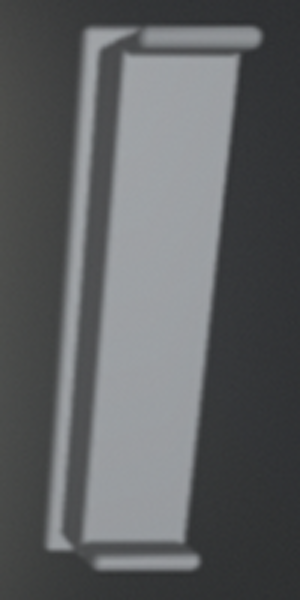

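```bash
python3 - <<'E'
from h import *
import json
i=json.load(open('w7.json'));s=json.load(open('s7.json'))
g=lambda p:(np.array(p,float)+.5)/3-.5+[330,35]
X=cast(i,g([[123,54],[239,54],[185,543],[81,543]]),.030)
T=totool(s,X);print(T.round(1).tolist(),T.mean(0).round(1),X.mean(0).round(4))
m=lambda a,b:(X[a]+X[b])/2
print('len',np.linalg.norm(m(0,1)-m(2,3)),'w',np.linalg.norm(X[0]-X[1]),np.linalg.norm(X[2]-X[3]),'yaw',ang(m(2,3),m(0,1)),ang(X[3],X[0]),ang(X[2],X[1]))
E=np.array(s['ee_rot']);print('toolyaw',np.degrees(np.arctan2(E[1,1],E[0,1])))
# lips top
Y=cast(i,g([[140,28],[262,30],[200,570],[95,570]]),.044);print('lips',totool(s,Y).mean(0))
P=cast(i,c([[297,33],[507,35],[486,514],[317,514]]),s['tcp_pos'][2]+.013);T=totool(s,P);print('plate',T.round(1).tolist(),T.mean(0).round(1))
p=lambda a,b:(P[a]+P[b])/2
print('plate len',np.linalg.norm(p(0,1)-p(2,3)),'w',np.linalg.norm(P[0]-P[1]),np.linalg.norm(P[2]-P[3]),'yaw',ang(p(2,3),p(0,1)))
# tip
Rc=np.array(i['R']);C=-Rc.T@np.array(i['t'])
u=cv2.undistortPoints(c([[305,368],[497,368]]).reshape(-1,1,2),K(i),np.array(i['dist'])).reshape(-1,2)
d=np.c_[u,np.ones(2)]@Rc@E; Ct=E.T@(C-s['tcp_pos'])
for k in range(2):
    zt=np.sign(d[k,2])*.0255; print('tip',(Ct+d[k]*(zt-Ct[2])/d[k,2]))
E
```

```text
[[169.7, 114.5, 103.7], [169.7, 114.6, 138.8], [169.6, -41.1, 139.5], [169.6, -41.1, 103.6]] [169.7  36.7 121.4] [ 0.5582 -0.2304  0.03  ]
len 0.1556728053199203 w 0.035143814843210726 0.03584786694669368 yaw 8.1212297140558 7.991591263067577 8.250708395567692
toolyaw 7.997420731814431
lips [155.68089104  36.71157095 121.34050056]
plate [[-12.9, 97.5, -24.4], [-12.9, 97.0, 24.8], [-13.0, -34.4, 25.9], [-13.0, -34.4, -25.4]] [-13.   31.4   0.2]
plate len 0.131681034167463 w 0.049219728884020576 0.05130322513857161 yaw 7.989732479523037
tip [-0.01855348  0.01554448 -0.0255    ]
tip [-0.01865066  0.01559538  0.0255    ]
```

The cradle centre is at tool (y 36.7, z 121.4) and its yaw agrees with the tool's. The held plate's centre is at about y 31.7, so the shift is y+5, z+121.3. The plate's far end may droop by 1–2°, so I'll lower slowly and watch the force.

>>> drive_tool(
  series="0.4 0 0 8 0; 0.4 0 1 25 0; 0.4 0 2 47 0; 0.4 0 3 70 0; 0.4 0 4 92 0; 0.4 0 5 110 0; 0.4 5 5 119 0; 0.4 20 5 121.3 0; 0.4 42 5 121.3 0; 0.4 65 5 121.3 0; 0.4 90 5 121.3 0; 0.4 112 5 121.3 0; 0.4 128 5 121.3 0; 0.4 140 5 121.3 0; 0.4 148 5 121.3 0; 0.4 153 5 121.3 0; 0.4 155 5 121.3 0; 0.4 155 5 121.3 0; 0.4 155 5 121.3 0",
)

```text
time_s: 14.72
tcp_pos: [0.5272, -0.235, 0.0454]
ee_rot: [[0.002, 0.99, 0.139], [-0.0, 0.139, -0.99], [-1.0, 0.002, 0.001]]
contact_force: [0.9, 0.2, -0.1]
width: 0.0506
```

```bash
python3 - <<'E'
from h import *
import json
s=robot.sense();print(s['time_s'],s['tcp_pos'],s['width'],s['contact_force'])
i,im=shot('wrist','w8.png')
cv2.imwrite('pics/w8b.png',cv2.resize(im,(800,600),interpolation=cv2.INTER_CUBIC))
i,im=shot('scene','sc8.png')
cv2.imwrite('pics/sc8b.png',cv2.resize(im[100:230,220:380],None,fx=4,fy=4,interpolation=cv2.INTER_CUBIC))
E
```

```text
14.7167 [ 0.52720162 -0.23504645  0.04539851] 0.05062823121741478 [ 0.86461253  0.24123439 -0.13886238]
```

View pics/w8b.png

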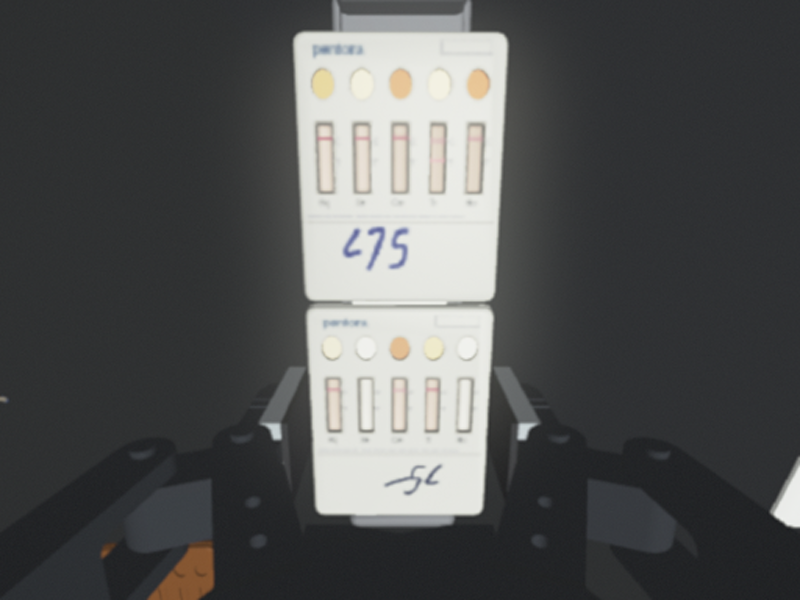

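View pics/sc8b.png

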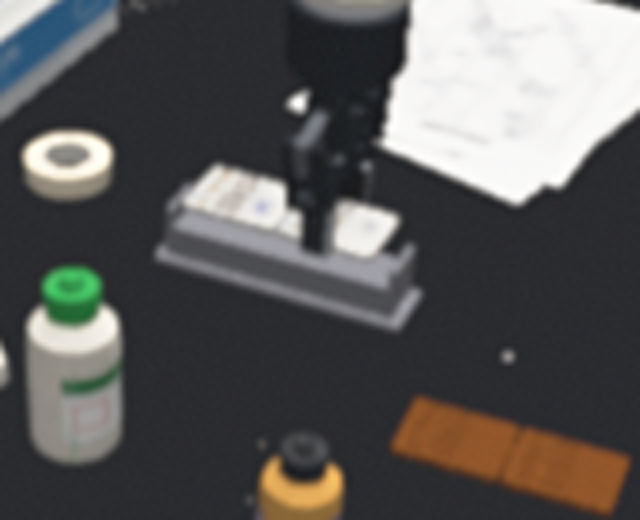

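The plate is centred over the cradle: lip centre at column 401, plate centre at 402. I'll lower slowly.

>>> drive_tool(
  series="0.4 3 0 0 0; 0.4 7 0 0 0; 0.4 10 0 0 0; 0.4 13 0 0 0; 0.4 15 0 0 0; 0.4 17 0 0 0; 0.4 18.5 0 0 0; 0.4 20 0 0 0; 0.4 21 0 0 0; 0.4 22 0 0 0; 0.4 22.5 0 0 0; 0.4 22.5 0 0 0",
)

```text
time_s: 15.82
tcp_pos: [0.5272, -0.2351, 0.0232]
ee_rot: [[0.002, 0.99, 0.139], [-0.001, 0.139, -0.99], [-1.0, 0.002, 0.001]]
contact_force: [-1.6, 0.9, 3.7]
width: 0.0509
```

```bash
python3 - <<'E'
from h import *
s=robot.sense();print(s['time_s'],s['tcp_pos'],s['width'],s['contact_force'],s['torque'])
i,im=shot('wrist','w9.png')
cv2.imwrite('pics/w9b.png',cv2.resize(im,(800,600),interpolation=cv2.INTER_CUBIC))
E
```

```text
15.8167 [ 0.5272447  -0.23513584  0.02317444] 0.05086676562548961 [-1.63584476  0.87560203  3.73075101] [ 0.13522018  0.39705101 -0.00854037]
```

View pics/w9b.png

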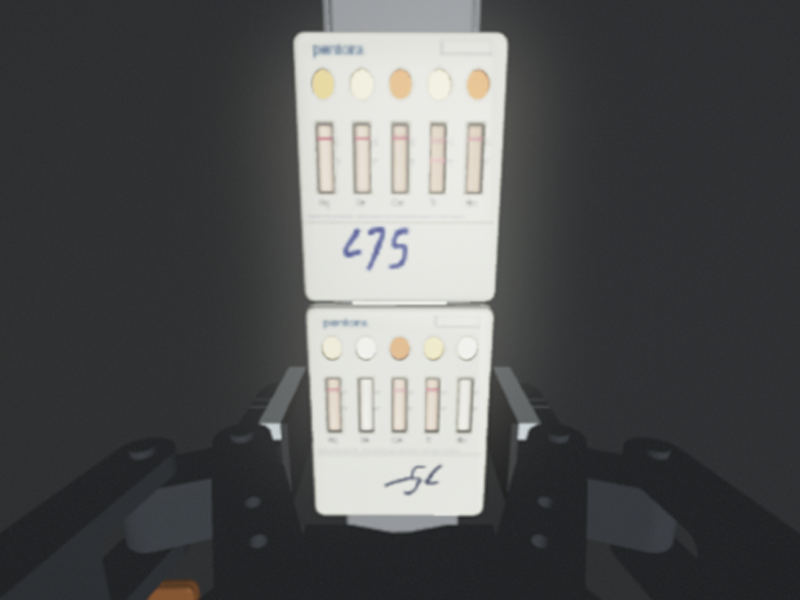

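>>> drive_tool(
  series="0.4 0.7 0 0 0; 0.4 1.2 0 0 0; 0.4 1.2 0 0 0; 0.6 1.2 0 0 0; 0.63 1.2 0 0 0; 0.66 1.2 0 0 0; 0.7 1.2 0 0 0; 0.75 1.2 0 0 0; 0.8 1.2 0 0 0; 0.85 1.2 0 0 0; 0.85 0 0 0 0; 0.85 -3 0 0 0",
)

```text
time_s: 16.87
tcp_pos: [0.527, -0.235, 0.026]
ee_rot: [[0.001, 0.99, 0.139], [-0.0, 0.139, -0.99], [-1.0, 0.001, 0.001]]
contact_force: [-0.0, 0.0, 0.3]
width: 0.0723
```

```bash
python3 - <<'E'
from h import *
s=robot.sense();print(s['time_s'],s['tcp_pos'],s['width'],s['contact_force'],s['torque'])
i,im=shot('wrist','w10.png')
cv2.imwrite('pics/w10b.png',cv2.resize(im,(800,600),interpolation=cv2.INTER_CUBIC))
E
```

```text
16.8667 [ 0.52702357 -0.23500379  0.02595797] 0.07233802977490131 [-0.01872671  0.03809867  0.33679064] [ 0.01456265 -0.04061365 -0.04539675]
```

View pics/w10b.png

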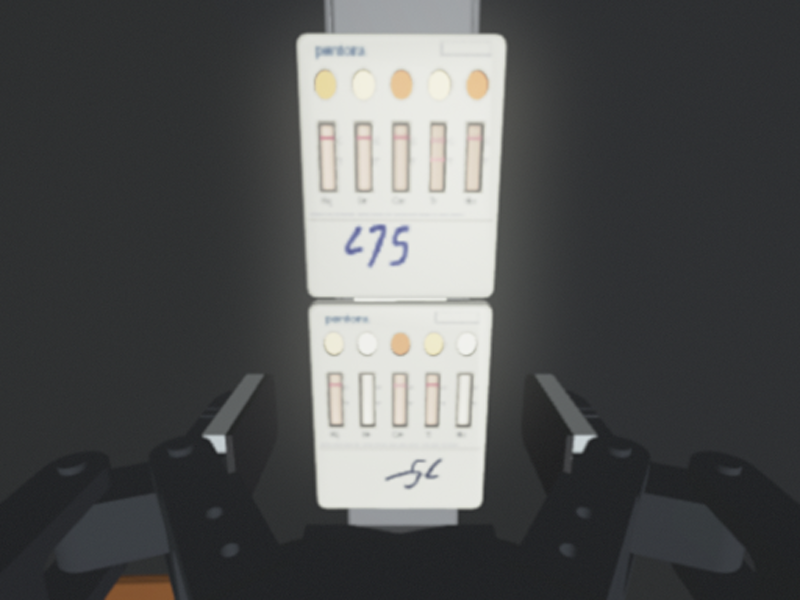

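The first plate is released and seated. I'll rise straight up and measure where it lies.

>>> drive_tool(
  series="0.85 -10 0 0 0; 0.85 -30 0 0 0; 0.85 -65 0 0 0; 0.85 -105 0 0 0; 0.85 -145 0 0 0; 0.85 -175 0 0 0; 0.85 -175 0 0 0; 0.85 -175 0 0 0",
)

```text
time_s: 17.58
tcp_pos: [0.5277, -0.2353, 0.2043]
ee_rot: [[0.005, 0.99, 0.139], [-0.003, 0.139, -0.99], [-1.0, 0.005, 0.004]]
contact_force: [-0.5, -1.3, -0.9]
width: 0.0724
```

```bash
python3 - <<'E'
from h import *
import json
s=robot.sense();print(s['time_s'],s['tcp_pos'],s['width'],s['contact_force'])
i,im=shot('wrist','w11.png')
json.dump({k:np.array(v).tolist() for k,v in i.items()},open('w11.json','w'))
json.dump({k:np.array(v).tolist() for k,v in s.items()},open('s11.json','w'))
cv2.imwrite('pics/w11b.png',cv2.resize(im[:,:],(800,600),interpolation=cv2.INTER_CUBIC))
cv2.imwrite('pics/w11c.png',cv2.resize(im[20:270,190:320],None,fx=2.4,fy=2.4,interpolation=cv2.INTER_CUBIC))
E
```

```text
17.5833 [ 0.52768438 -0.23532668  0.20427886] 0.07236788631844085 [-0.46390186 -1.25997846 -0.85594175]
```

View pics/w11b.png

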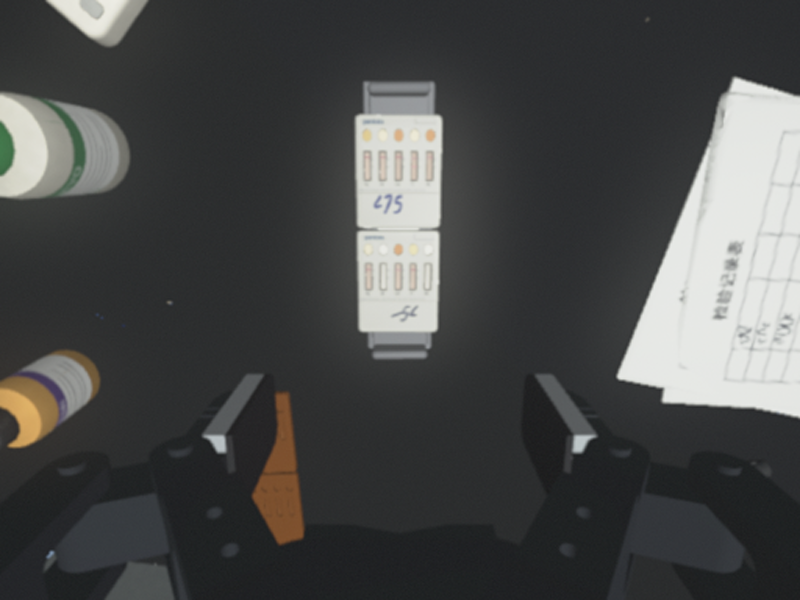

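View pics/w11c.png

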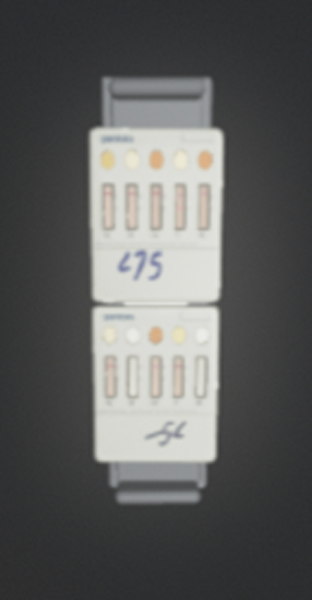

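```bash
python3 - <<'E'
from h import *
import json
i=json.load(open('w11.json'));s=json.load(open('s11.json'))
g=lambda p:(np.array(p,float)+.5)/2.4-.5+[190,20]
P=cast(i,g([[90,128],[223,129],[217,461],[94,461]]),.035)
L=cast(i,g([[112,82],[210,82],[200,502],[116,502]]),.044)
D=cast(i,g([[103,98],[212,98],[206,487],[110,487]]),.030)
a=np.array([np.cos(np.radians(8)),np.sin(np.radians(8)),0]);b=np.array([-a[1],a[0],0])
for n,X in (('plate',P),('lipouter',L),('face',D)):
    M=X.mean(0);f=(X[0]+X[1])/2;r=(X[2]+X[3])/2
    print(n,M.round(4),'along',[round(v@a*1000,1) for v in (f,r)],'c',round(M@a*1000,1),round(M@b*1000,1),'len',np.linalg.norm(f-r)*1000,'yaw',ang(r,f))
C=np.array([.5582,-.2304,.03]);print('C prev',C@a*1000,C@b*1000)
E
```

```text
plate [ 0.5582 -0.2303  0.035 ] along [np.float64(587.4), np.float64(454.0)] c 520.7 -305.8 len 133.4776832971682 yaw 7.763246984312251
lipouter [ 0.5584 -0.2317  0.044 ] along [np.float64(602.6), np.float64(438.8)] c 520.7 -307.1 len 163.79499112688808 yaw 7.592355533763892
face [ 0.5573 -0.2312  0.03  ] along [np.float64(599.0), np.float64(440.4)] c 519.7 -306.5 len 158.6394498416249 yaw 8.045895034355347
C prev 520.7021535103455 -305.84418799396633
```

The first plate's centre is at (0.5582,-0.2303), within 1 mm of the cradle centre, with yaw 7.8°. Next I'll estimate the tip offset when open, using the tip rows with the shut fingers as reference.

```bash
python3 - <<'E'
from h import *
import json
def tool_ray(n,px):
    i=json.load(open(f'w{n}.json'));s=json.load(open(f's{n}.json'));E=np.array(s['ee_rot'])
    Rc=np.array(i['R']);C=-Rc.T@np.array(i['t'])
    u=cv2.undistortPoints(c([px]).reshape(-1,1,2),K(i),np.array(i['dist'])).reshape(-1,2)
    return E.T@(C-s['tcp_pos']),(np.c_[u,np.ones(1)]@Rc@E)[0],s['width']
C,d,w=tool_ray(4,[400,363]);y0=(C+d*(0-C[0])/d[0])[1];print('shut y0',y0)
for n,px in ((1,[400,370]),(7,[400,368]),(11,[400,375])):
    C,d,w=tool_ray(n,px);p=C+d*(y0-C[1])/d[1];print(n,w,p)
a=cv2.imread('pics/w1.png');cv2.imwrite('pics/w1t.png',cv2.resize(a[220:300,150:360],None,fx=3.6,fy=3.6,interpolation=cv2.INTER_CUBIC))
E
```

```text
shut y0 0.009483644945869757
1 0.05317725795262733 [-0.00544478  0.00948364 -0.00023097]
7 0.05109271169754057 [-0.00396821  0.00948364 -0.00024388]
11 0.07236788631844085 [-0.00910294  0.00948364 -0.00025419]
```

View pics/w1t.png

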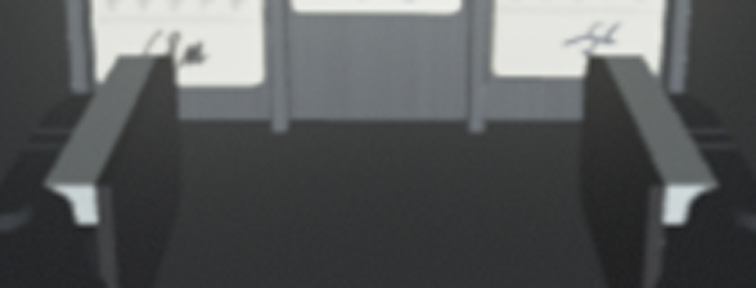

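At about 52 mm opening the tips sit about 4.7 mm behind the TCP. For the second plate I'll grip with the tips flush with its underside, so they can't hit the lower plate. Now I'll move to the left double.

>>> drive_tool(
  series="0.75 0 -3 -30 0; 0.75 0 -7 -68 0; 0.75 0 -11 -106 0; 0.75 0 -15 -145 0; 0.75 0 -18 -184 0; 0.75 0 -22 -223 0; 0.75 0 -26 -262 0; 0.75 0 -30 -301 0; 0.75 0 -34 -340 0; 0.75 0 -38 -379 0; 0.75 0 -42 -418 0; 0.75 0 -46 -455 0; 0.75 5 -49 -480 0; 0.75 25 -49 -491.5 0; 0.75 55 -49 -491.5 0; 0.75 80 -49 -491.5 0; 0.75 95 -49 -491.5 0; 0.75 95 -49 -491.5 0; 0.75 95 -49 -491.5 0; 0.75 95 -49 -491.5 0",
  force=40,
)

```text
time_s: 19.3
tcp_pos: [0.4105, 0.2449, 0.1071]
ee_rot: [[0.003, 0.99, 0.139], [-0.001, 0.139, -0.99], [-1.0, 0.003, 0.002]]
contact_force: [0.2, 0.1, 0.6]
width: 0.0641
```

```bash
python3 - <<'E'
from h import *
import json
s=robot.sense();print(s['time_s'],s['tcp_pos'],s['ee_rot'],s['width'],s['contact_force'])
i,im=shot('wrist','w12.png')
json.dump({k:np.array(v).tolist() for k,v in i.items()},open('w12.json','w'))
json.dump({k:np.array(v).tolist() for k,v in s.items()},open('s12.json','w'))
cv2.imwrite('pics/w12b.png',cv2.resize(im[:,:],(800,600),interpolation=cv2.INTER_CUBIC))
E
```

```text
19.3 [0.41053588 0.24489188 0.10709359] [[ 0.00319236  0.99028335  0.13902767]
 [-0.00124948  0.13903222 -0.99028707]
 [-0.99999412  0.00298764  0.00168118]] 0.0640711168182584 [0.189992   0.08245978 0.58246028]
```

View pics/w12b.png

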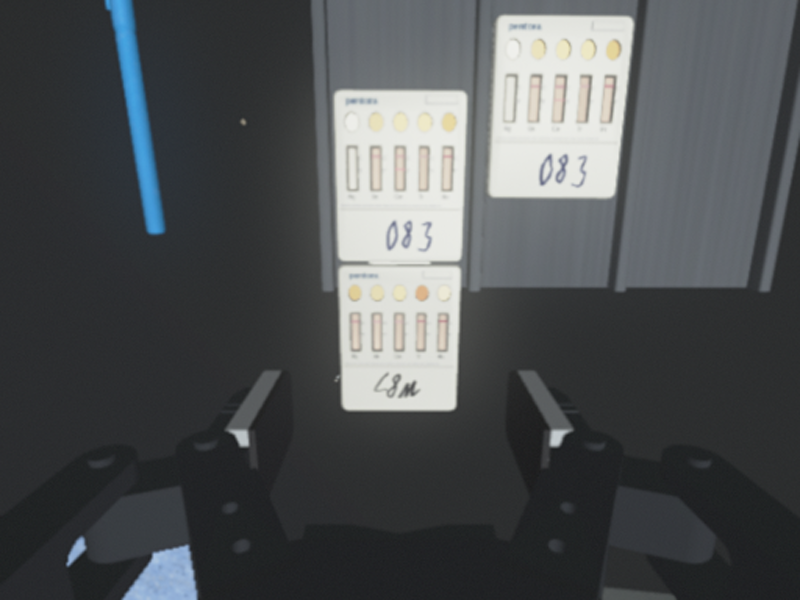

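```bash
python3 - <<'E'
from h import *
import json
i=json.load(open('w12.json'));s=json.load(open('s12.json'))
P=cast(i,c([[334,91],[468,92],[457,410],[342,411]]),.045);T=totool(s,P);p=lambda a,b:(P[a]+P[b])/2
print(T.round(1).tolist(),T.mean(0).round(1),P.mean(0).round(4),'len',np.linalg.norm(p(0,1)-p(2,3)),'yaw',ang(p(2,3),p(0,1)))
F=cast(i,c([[328,291],[475,290],[620,290],[766,290]]),.048);print(totool(s,F).round(1).tolist())
E
```

```text
[[62.3, 95.1, -25.4], [62.4, 94.7, 25.7], [62.0, -38.3, 25.4], [61.9, -38.8, -26.3]] [62.2 28.2 -0.1] [0.4386 0.2489 0.045 ] len 0.1334455973315709 yaw 7.732397072903247
[[59.1, 17.5, -30.1], [59.2, 17.9, 30.8], [59.3, 17.9, 91.1], [59.4, 17.9, 152.6]]
```

The plate is centred to 0.1 mm and the grip point is 28 mm in front of its centre. I'll descend and hold.

>>> drive_tool(
  series="0.75 15 0 0 0; 0.75 35 0 0 0; 0.75 52 0 0 0; 0.75 62 0 0 0; 0.75 68 0 0 0; 0.75 71 0 0 0; 0.75 71.6 0 0 0; 0.75 71.6 0 0 0; 0.75 71.6 0 0 0",
)

```text
time_s: 20.1
tcp_pos: [0.4115, 0.245, 0.0365]
ee_rot: [[0.005, 0.99, 0.139], [-0.001, 0.139, -0.99], [-1.0, 0.005, 0.001]]
contact_force: [-0.4, -0.5, -0.2]
width: 0.0637
```

```bash
python3 - <<'E'
from h import *
s=robot.sense();print(s['time_s'],s['tcp_pos'],s['ee_rot'],s['width'],s['contact_force'])
E
```

```text
20.1 [0.41148767 0.24503259 0.03645022] [[ 5.02462362e-03  9.90306552e-01  1.38808093e-01]
 [-6.77240336e-04  1.38813183e-01 -9.90318354e-01]
 [-9.99987147e-01  4.88197055e-03  1.36815954e-03]] 0.06374276617309785 [-0.3584999  -0.51112025 -0.17302828]
```

>>> drive_tool(
  series="0.75 1 0 0 0; 0.75 1 0 0 0; 0.55 1 0 0 0; 0.4 1 0 0 0; 0.4 1 0 0 0; 0.4 1 0 0 0; 0.4 1 0 0 0; 0.4 1 0 0 0; 0.4 0 0 0 0; 0.4 -2 0 0 0; 0.4 -5 0 0 0; 0.4 -9 0 0 0; 0.4 -15 0 0 0; 0.4 -23 0 0 0; 0.4 -30 0 0 0; 0.4 -33 0 0 0; 0.4 -33 0 0 0",
  force=40,
)

```text
time_s: 21.52
tcp_pos: [0.4118, 0.2452, 0.0704]
ee_rot: [[0.006, 0.99, 0.139], [-0.0, 0.139, -0.99], [-1.0, 0.006, 0.001]]
contact_force: [0.1, -0.2, -0.4]
width: 0.0506
```

```bash
python3 - <<'E'
from h import *
import json
s=robot.sense();print(s['time_s'],s['tcp_pos'],s['ee_rot'][2],s['width'],s['contact_force'])
i,im=shot('wrist','w13.png')
json.dump({k:np.array(v).tolist() for k,v in i.items()},open('w13.json','w'))
json.dump({k:np.array(v).tolist() for k,v in s.items()},open('s13.json','w'))
cv2.imwrite('pics/w13b.png',cv2.resize(im[:,:],(800,600),interpolation=cv2.INTER_CUBIC))
E
```

```text
21.5167 [0.41178916 0.24518963 0.07040828] [-0.99997941  0.00631785  0.00112572] 0.050611878794383613 [ 0.08321703 -0.18243489 -0.4381684 ]
```

View pics/w13b.png

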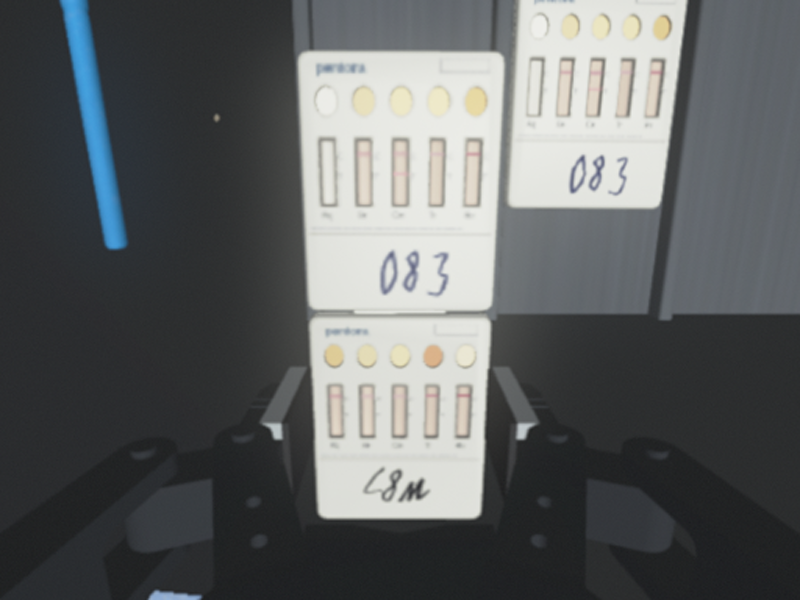

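The second plate is held centred and level. I'll carry it over to the cradle.

>>> drive_tool(
  series="0.4 -10 0 0 0; 0.4 -28 0 0 0; 0.4 -52 0 0 0; 0.4 -78 2 10 0; 0.4 -102 4 30 0; 0.4 -120 6 55 0; 0.4 -130 9 82 0; 0.4 -130 12 110 0; 0.4 -130 15 140 0; 0.4 -130 18 170 0; 0.4 -130 21 200 0; 0.4 -130 24 230 0; 0.4 -130 27 260 0; 0.4 -130 30 290 0; 0.4 -130 33 320 0; 0.4 -130 36 350 0; 0.4 -130 40 380 0; 0.4 -130 43 410 0; 0.4 -130 46 436 0; 0.4 -130 49 458 0",
)

```text
time_s: 23.23
tcp_pos: [0.5227, -0.2037, 0.2011]
ee_rot: [[0.006, 0.99, 0.138], [-0.0, 0.138, -0.99], [-1.0, 0.006, 0.001]]
contact_force: [0.1, -1.5, -0.4]
width: 0.0506
```

>>> drive_tool(
  series="0.4 0 1 14 0; 0.4 0 2 24 0; 0.4 0 2 30 0; 0.4 0 2 32 0; 0.4 0 2 32 0; 0.4 0 2 32 0",
)

```text
time_s: 23.73
tcp_pos: [0.5291, -0.234, 0.2013]
ee_rot: [[0.006, 0.99, 0.139], [-0.0, 0.139, -0.99], [-1.0, 0.006, 0.001]]
contact_force: [-0.2, -0.3, -0.6]
width: 0.0504
```

```bash
python3 - <<'E'
from h import *
import json
s=robot.sense();print(s['time_s'],s['tcp_pos'],s['ee_rot'],s['width'],s['contact_force'])
d=np.array([.5313,-.2341,.1])-s['tcp_pos'];print(d@np.array(s['ee_rot']))
E
```

```text
23.7333 [ 0.52912993 -0.23402319  0.2012653 ] [[ 5.70161537e-03  9.90308774e-01  1.38766076e-01]
 [-6.20362528e-05  1.38768682e-01 -9.90324820e-01]
 [-9.99983744e-01  5.63784269e-03  8.52640696e-04]] 0.05044119572566646 [-0.17206115 -0.32992375 -0.58803509]
[0.10127603 0.00156746 0.00029086]
```

>>> drive_tool(
  series="0.4 10 0.5 0 0; 0.4 30 1.3 0.2 0; 0.4 55 1.3 0.2 0; 0.4 80 1.3 0.2 0; 0.4 102 1.3 0.2 0; 0.4 120 1.3 0.2 0; 0.4 132 1.3 0.2 0; 0.4 139 1.3 0.2 0; 0.4 141 1.3 0.2 0; 0.4 141 1.3 0.2 0; 0.4 141 1.3 0.2 0",
)

```text
time_s: 24.65
tcp_pos: [0.5317, -0.2341, 0.0611]
ee_rot: [[0.007, 0.99, 0.139], [-0.0, 0.139, -0.99], [-1.0, 0.007, 0.001]]
contact_force: [0.5, 0.8, 0.2]
width: 0.0504
```

```bash
python3 - <<'E'
from h import *
import json
s=robot.sense();print(s['time_s'],s['tcp_pos'],s['ee_rot'][2],s['width'],s['contact_force'])
d=np.array([.5313,-.2341,.0305])-s['tcp_pos'];print(d@np.array(s['ee_rot']))
i,im=shot('wrist','w14.png')
cv2.imwrite('pics/w14b.png',cv2.resize(im[:,:],(800,600),interpolation=cv2.INTER_CUBIC))
i,im=shot('scene','sc14.png')
cv2.imwrite('pics/sc14b.png',cv2.resize(im[100:230,220:380],None,fx=4,fy=4,interpolation=cv2.INTER_CUBIC))
E
```

```text
24.65 [ 0.5317234  -0.23408606  0.06108405] [-0.9999773   0.00658505  0.00142553] 0.05043994087843767 [0.54058754 0.82328033 0.19475532]
[ 3.05805154e-02 -6.22617077e-04 -8.86032960e-05]
```

View pics/w14b.png

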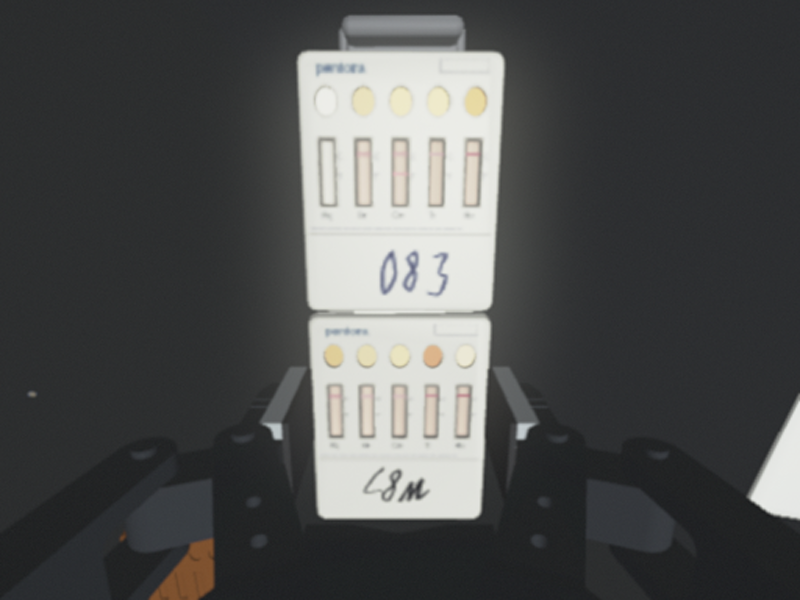

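View pics/sc14b.png

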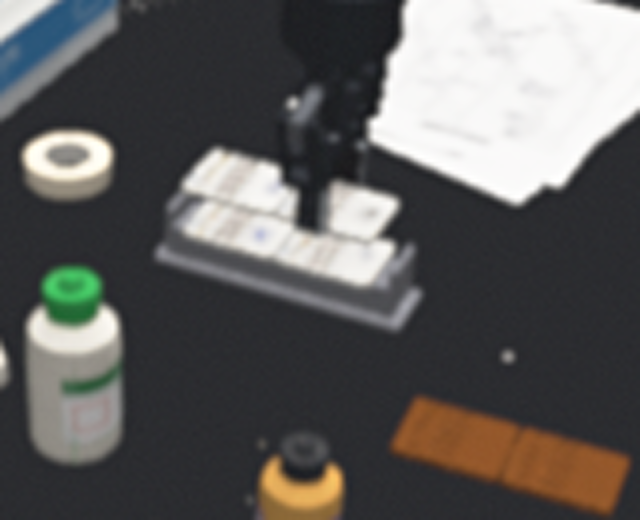

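>>> drive_tool(
  series="0.4 4 -0.6 0 0; 0.4 10 -0.6 0 0; 0.4 15 -0.6 0 0; 0.4 19 -0.6 0 0; 0.4 22 -0.6 0 0; 0.4 24.5 -0.6 0 0; 0.4 26 -0.6 0 0; 0.4 27 -0.6 0 0; 0.4 27.5 -0.6 0 0; 0.4 27.5 -0.6 0 0",
)

```text
time_s: 25.58
tcp_pos: [0.5314, -0.2343, 0.0337]
ee_rot: [[0.007, 0.99, 0.139], [-0.001, 0.139, -0.99], [-1.0, 0.007, 0.002]]
contact_force: [0.0, -0.1, -0.4]
width: 0.0502
```

```bash
python3 - <<'E'
from h import *
s=robot.sense();print(s['time_s'],s['tcp_pos'],s['ee_rot'][2],s['width'],s['contact_force'],s['torque'])
E
```

```text
25.5833 [ 0.53135822 -0.23432715  0.03369882] [-0.99997526  0.0068348   0.00166315] 0.05019369851753883 [ 0.02816033 -0.06062639 -0.35135856] [ 0.08258238  0.02528231 -0.04319648]
```

No contact yet, so I'll creep down.

>>> drive_tool(
  series="0.4 0.8 0 0 0; 0.4 1.5 0 0 0; 0.4 2.1 0 0 0; 0.4 2.5 0 0 0; 0.4 2.5 0 0 0",
)

```text
time_s: 26.0
tcp_pos: [0.5315, -0.2344, 0.0313]
ee_rot: [[0.007, 0.99, 0.139], [-0.001, 0.139, -0.99], [-1.0, 0.007, 0.002]]
contact_force: [0.3, -0.8, 1.2]
width: 0.0502
```

```bash
python3 - <<'E'
from h import *
s=robot.sense();print(s['time_s'],s['tcp_pos'],s['width'],s['contact_force'],s['torque'])
i,im=shot('wrist','w15.png')
cv2.imwrite('pics/w15b.png',cv2.resize(im[:,:],(800,600),interpolation=cv2.INTER_CUBIC))
i,im=shot('scene','sc15.png')
cv2.imwrite('pics/sc15b.png',cv2.resize(im[120:200,240:340],None,fx=6,fy=6,interpolation=cv2.INTER_CUBIC))
E
```

```text
26.0 [ 0.53152075 -0.23436119  0.03132363] 0.050212148690780355 [ 0.27579181 -0.7782511   1.15150359] [-0.0145081  -0.0486127  -0.00019123]
```

View pics/sc15b.png

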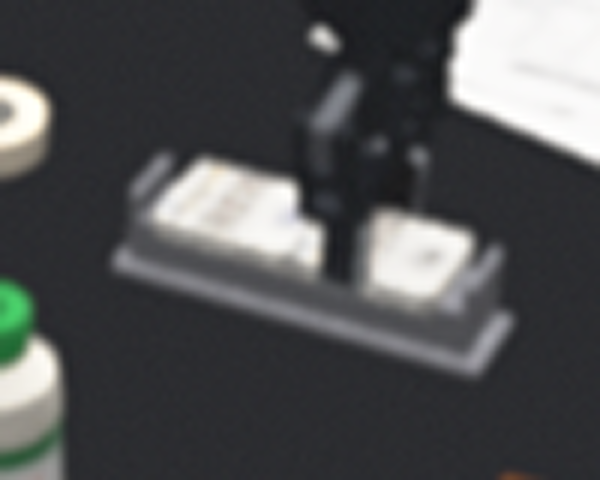

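View pics/w15b.png

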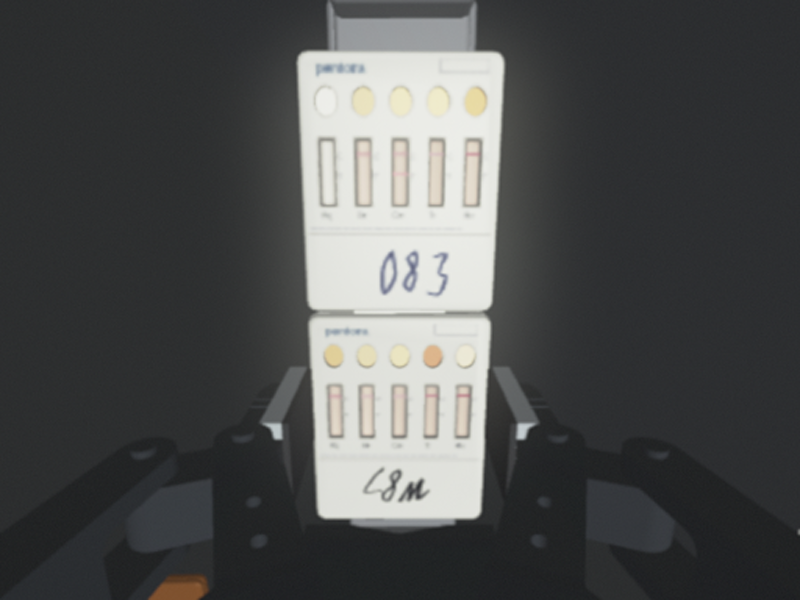

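>>> drive_tool(
  series="0.4 0.5 0 0 0; 0.4 0.9 0 0 0; 0.4 0.9 0 0 0",
)

```text
time_s: 26.35
tcp_pos: [0.5316, -0.2344, 0.0312]
ee_rot: [[0.007, 0.99, 0.139], [-0.001, 0.139, -0.99], [-1.0, 0.007, 0.002]]
contact_force: [-6.8, 2.0, 18.2]
width: 0.0509
```

The force rose to 18 N without further travel, so it's seated. I'll ease off and open.

>>> drive_tool(
  series="0.4 -0.3 0 0 0; 0.4 -0.3 0 0 0; 0.6 -0.3 0 0 0; 0.63 -0.3 0 0 0; 0.66 -0.3 0 0 0; 0.7 -0.3 0 0 0; 0.75 -0.3 0 0 0; 0.8 -0.3 0 0 0; 0.85 -0.3 0 0 0; 0.85 -1 0 0 0; 0.85 -4 0 0 0",
)

```text
time_s: 27.27
tcp_pos: [0.5313, -0.2343, 0.035]
ee_rot: [[0.007, 0.99, 0.139], [-0.001, 0.139, -0.99], [-1.0, 0.006, 0.002]]
contact_force: [-0.3, 0.5, -0.1]
width: 0.0726
```

>>> drive_tool(
  series="0.85 -10 0 0 0; 0.85 -30 0 0 0; 0.85 -65 0 0 0; 0.85 -105 0 0 0; 0.85 -145 0 0 0; 0.85 -170 0 0 0; 0.85 -170 0 0 0; 0.85 -170 0 0 0; 0.85 -170 0 0 0",
)

```text
time_s: 28.02
tcp_pos: [0.5298, -0.2341, 0.205]
ee_rot: [[0.006, 0.99, 0.139], [-0.001, 0.139, -0.99], [-1.0, 0.006, 0.002]]
contact_force: [-0.2, -0.3, -0.4]
width: 0.0731
```

```bash
python3 - <<'E'
from h import *
import json
s=robot.sense();print(s['time_s'],s['tcp_pos'],s['width'],s['contact_force'])
i,im=shot('wrist','w16.png')
json.dump({k:np.array(v).tolist() for k,v in i.items()},open('w16.json','w'))
cv2.imwrite('pics/w16c.png',cv2.resize(im[20:270,190:320],None,fx=2.4,fy=2.4,interpolation=cv2.INTER_CUBIC))
i,im=shot('scene','sc16.png')
cv2.imwrite('pics/sc16b.png',cv2.resize(im[120:200,240:340],None,fx=6,fy=6,interpolation=cv2.INTER_CUBIC))
E
```

```text
28.0167 [ 0.5297947  -0.2340971   0.20497257] 0.07306045392720775 [-0.23370527 -0.25799462 -0.43744195]
```

View pics/w16c.png

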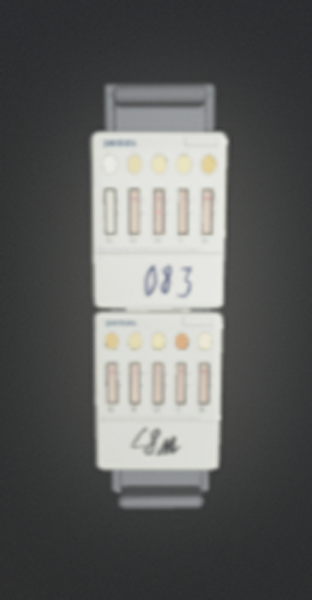

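View pics/sc16b.png

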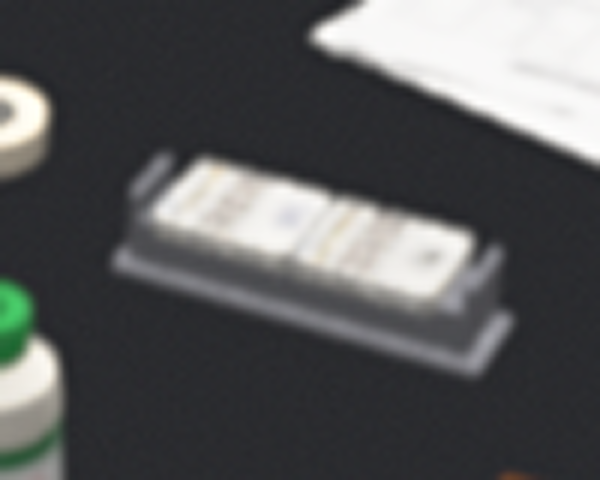

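```bash
python3 - <<'E'
from h import *
import json
i=json.load(open('w16.json'))
g=lambda p:(np.array(p,float)+.5)/2.4-.5+[190,20]
P=cast(i,g([[92,132],[226,133],[219,469],[97,469]]),.040)
L=cast(i,g([[116,87],[208,87],[203,507],[120,507]]),.044)
a=np.array([np.cos(np.radians(8)),np.sin(np.radians(8)),0]);b=np.array([-a[1],a[0],0])
for n,X in (('plate',P),('lip',L)):
    M=X.mean(0);f=(X[0]+X[1])/2;r=(X[2]+X[3])/2
    print(n,M.round(4),'along',f@a*1000,r@a*1000,M@a*1000,'lat',M@b*1000,'len',np.linalg.norm(f-r)*1000,'yaw',ang(r,f))
im=cv2.cvtColor(robot.read_camera('top'),cv2.COLOR_RGB2BGR);cv2.imwrite('pics/t17.png',im)
E
```

```text
plate [ 0.5586 -0.2301  0.04  ] along 588.0117448081685 454.26896594724695 521.1403553777078 lat -305.5923366459222 len 133.74361951174555 yaw 7.796853594140142
lip [ 0.5587 -0.2314  0.044 ] along 603.4199644156314 438.72877119361766 521.0743678046244 lat -306.86934084454737 len 164.6912282205113 yaw 7.962646860977179
```

View pics/t17.png

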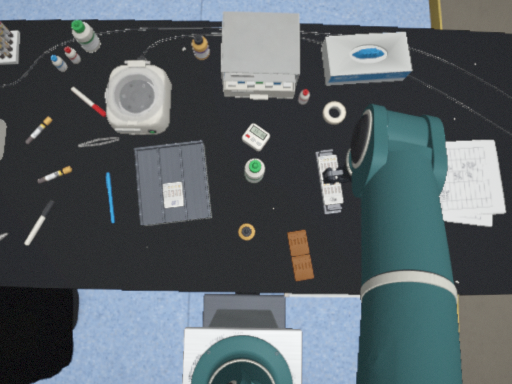

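```bash
python3 - <<'E'
from workcell import robot
print(robot.finish_job())
E
```

```text
the job is handed in; nothing more can be done
None
```

Both double plates are stacked flat on the cradle, and I handed the job in at about 28 s of the 69 s allowed. I pushed each one out over the block's front edge from behind, gripped its overhanging end by the sides, and set it down on the cradle.

**Stack position:** the two plates' measured centres lie within about 0.5 mm of each other. Lengthwise the stack is centred on the cradle to about 0.1 mm. Both plates measured 7.8° yaw, against about 8° for the cradle.

**Surroundings:** in the last top view the short single plate is still in its lane. The bottles, the timer and the brown plate are where they started. The gripper was clear, about 0.16 m above the stack.

**Checks that were not clean:**
- **Sideways offset:** the first view of the cradle put the stack on its centre line. Two later views put it about 1 mm to one side, which is within the camera error.
- **Set-down force:** the contact force rose briefly to 18 N as the second plate seated, below the 40 N limit. I eased off before opening, and the plates did not shift.
- **Droop:** the first plate drooped by an estimated 1–2° in the grip and levelled when it was set down.

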